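# Tare the counting scale with an empty bowl

### The arm

A 6-joint arm with a two-finger parallel gripper is mounted at the origin on the work surface. World frame = base frame: x ahead of the robot, y to its left, z up, the work surface at z = 0. Lengths are in mm, angles in degrees, forces in N, time in s.
With the tool pointing down it reaches from about 300 to 850 mm from the base axis. Payload 4.2 kg.
Tool frame: the origin (TCP) lies between the finger pads; the fingertips stand 8 mm ahead of it and the grasp point (between the pads) lies 11 mm behind it; x points along the fingers, y is the direction in which the jaws open and shut, and the axes are right-handed (so a half turn about x gives the same grasp; the last joint's range is limited). The gripper opens to 91 mm and grips with 3 to 60 N. Pads are 32 mm wide; open, the fingers measure 118 mm over their backs; the gripper's body (76 mm by 178 mm) begins 60 mm behind the grasp point.
Start: joints at [-72.021, 18.312, 89.639, -0, 72.044, -1.146], TCP at [188.394, -543.277, 221.976] pointing down, gripper open.
Joint ranges: [-177.97, 177.97], [-48.28, 115.42], [12.27, 149.76], [-77.06, 257.06], [2.81, 150.46], [-146.56, 146.56]. Speed limits (degrees/s): [147.25, 147.25, 180, 180, 180, 180].

### API

Orientations are given as [roll, pitch, yaw] about the fixed x, y, z axes, in that order (R = Rz(yaw) Ry(pitch) Rx(roll)).
In Python, from workcell import env gives the robot as it stands.
- The arm moves only by the tool arm_command, never from a script. Its arguments are lists of equal length, an entry for each row: "slide": the shift along the tool's x, y, z in cm, a list of three; "turn": the turn, a rotation vector about the tool's x, y, z in rad, a list of three; "grip": the closure in counts, from 0 (fully open) to 255 (shut). A call has 1 to 20 rows; each row is the pose to reach, as a shift and turn from the pose commanded when the call began, along the tool's axes at that moment; what a row does not reach only later rows make up. A row lasts 1/12 s, in which the tool goes at most 41.7 mm and 7.16 degrees, less where a joint would pass 70% of its speed; a pose out of reach is approached as far as the arm can. A call with a gripper value outside its range is refused whole. The fingers move at their own pace and stop on an object; "newtons" is the grip in N (left out, the last holds). Time passes only in rows, so rows that repeat a pose let the fingers close. It gives the time, the measured TCP pose, the force and the opening at its end, in the units of the state.
- env.state(): the state, without advancing time (a new reading comes with each control period).
- env.grab_frame(name): name is "scene" or "side" or "wrist"; returns (picture, depth): 400x640x3 uint8, red, green, blue; 400x640 float32, mm along the optical axis (not along the pixel's ray), 0 where there is no reading.
- env.calibration(name): a dict with "K" (3x3 intrinsics, pixels), "camera_from_world" (4x4, takes a point from world to camera coordinates); the wrist camera has in their place "T_tool_cam" (4x4, takes a point from camera to tool coordinates, whose origin is the TCP and whose axes are the tool frame's). Camera axes: x right, y up, looking along -z (the intrinsics and any distortion apply to the point x, -y, -z); pixel columns grow to the right and rows downward; lengths in mm; the calibration is good to about 2 mm. A picture is of the moment at which its call begins: read the wrist's pose just before it. calibration takes no time and is no camera call.
- env.job_done(): hands the job in, once; it reports no verdict.
Trained networks look in the newest picture that a camera, given by its name, has taken for a name from the list of things; names that differ only in an ending like _2 or _b are one class to them, and where a whole thing is asked for, a point or a joint stands for the part that bears it (a point fixed in the world has none). Each returns a list of dicts, best first, with "p" (0 to 1); they miss things now and then, are a little off and sometimes report something else, mostly with a low value. They report only what shows in the picture. A call takes as long as a camera call.
- env.search_frame(camera, label): "point" ([x, y, z] in mm, in world coordinates, good to about 4 mm: the middle of the surface that is visible of it).
The state is a dict: "time_s": time; "qpos": joint angles; "qvel": joint speeds; "effort": joint torques, N m; "ee_pos": TCP position; "ee_rot": TCP orientation; "force": force on the tool from outside, world axes, zero at the start; "torque": the same for the moment, N m; "gripper_width": finger opening in mm.
Only numpy, scipy, OpenCV 4.12 (cv2) and the standard library are available. Lean on these libraries where they do the work, as an engineer would, in place of code of your own. Each camera call takes 0.05 s, during which the arm holds its last target.

### The job

Get the counting scale ready for counting parts: gently set the empty steel bowl down upright in the middle of the scale's platform and let go of it, without dropping it. Then, with the bowl standing there untouched, press the round tare key fully down, let it spring back, and leave the bowl standing in the middle of the platform.

Things in the scene. Friction and masses are not known exactly. Their poses are not given: they have to be found in the camera images.
- bowl_mid (a point): Centre (on the axis, half-way up, 22.5 mm over its underside) of the empty bowl: round open steel bowl, outer diameter 62 mm over its upper 35 mm (foot 52 mm), 45 mm high, wall 3 mm, 0.12 kg, upright on the bench; z is its axis, yaw means nothing. Nearby, in any order, stand a like bowl holding brass nuts and a thick dark bottomless pipe sleeve (60 mm wide, 45 mm high): not wanted.
- platform (a point): Centre of the top of the scale's platform, a flat level steel plate 160 mm (x) by 180 mm (y), 65 mm above the bench. The fixed grey bench scale is 240 mm deep, 210 mm wide. x points to the scale's back (away from its keypad ledge), y to its left as seen from the robot, z up.
- tare_top (a point): Centre of the top of the tare key: round, 30 mm in diameter, in a round 46 mm collar, on the lower ledge at the scale's front (robot side), right-hand end as seen from the robot; 120 mm in front of and 70 mm right of the platform's centre. Key up, it is 53 mm above the bench (12 mm below the platform's top); it moves straight down with the key. The small square keys are others.
- tare (a joint): Travel of the tare key in m: 0 = up, 0.006 = fully down. Springs back when let go; about 1.5 N starts it and 5 N brings it fully down.

How it is judged:
By the outcome, as a careful person would: the job done as asked, in the order asked, and still so for the second after the job is handed in, with the robot touching nothing.
It also fails if it takes over 53 s, if anything falls off the work surface, if the arm or the gripper's body presses on something with over 40 N, if the wrist force passes 120 N, or if a joint passes its speed limit or range.

## Working session

There is one attempt and no reset: what is moved stays moved. The work goes in short steps, Python scripts to look and compute and a tool call to move; the robot and the scene stay as the last step left them, time stands still between calls to the robot, and variables do not carry over. Pictures are saved under pics/ and viewed, and the job is handed in when it is done.

Besides the shell and the picture viewer there is one more tool, called after "Emit:" by a JSON object that holds its "method" and its "body", one argument or row to a line. arm_command: Moves the arm, as the interface text tells. Its arguments: {"type":"object","properties":{"slide":{"type":"array","items":{"type":"array","items":{"type":"number"}}},"turn":{"type":"array","items":{"type":"array","items":{"type":"number"}}},"grip":{"type":"array","items":{"type":"number"}},"newtons":{"type":"number"}},"required":["slide","turn","grip"]}

```bash
mkdir -p pics; ls; python3 - <<'E'
from workcell import env
import cv2,numpy as np
s=env.state();print(s)
for c in("scene","side"):
    p,d=env.grab_frame(c);cv2.imwrite(f"pics/{c}0.png",p[:,:,::-1]);np.save(f"{c}0d.npy",d)
    for l in("bowl_mid","platform","tare_top"):
        print(c,l,[(np.round(r["point"],1).tolist(),round(r["p"],2)) for r in env.search_frame(c,l)])
    print(env.calibration(c))
print(env.calibration("wrist"))
E
```

```text
pics
{'time_s': 0.0, 'qpos': array([-7.20190811e+01,  1.83514327e+01,  8.97049339e+01, -1.75527107e-03,
        7.20410240e+01, -1.14706653e+00]), 'qvel': array([ 0.06693228, -0.00801458,  0.08402634,  0.03108581,  0.00835611,
        0.01439625]), 'effort': array([-1.23256541e-04, -4.12451327e+01, -2.31967610e+01,  7.28241890e-02,
        4.55808837e-02, -1.29596119e-04]), 'ee_pos': array([ 188.2531191 , -542.8187011 ,  221.13230406]), 'ee_rot': array([-90.16537648,  89.90259502, 108.96315157]), 'force': array([-0.20785249, -0.41733889,  0.20192861]), 'torque': array([ 0.0086935 , -0.02591211, -0.00154295]), 'gripper_width': 90.88507616434819}
scene bowl_mid [([451.7, 325.9, 25.7], 0.72)]
scene platform [([587.4, -108.7, 65.8], 0.82)]
scene tare_top [([474.0, -179.7, 57.3], 0.69)]
{'K': array([[513.06752781,   0.        , 318.49627639],
       [  0.        , 513.06752781, 195.06247856],
       [  0.        ,   0.        ,   1.        ]]), 'camera_from_world': array([[ 4.88484881e-01,  8.72491853e-01, -1.18527222e-02,
        -3.04891884e+02],
       [-6.73432871e-01,  3.85605231e-01
[... 693 characters left out ...]
52645e+01],
       [-1.01826531e-01,  8.05442902e-01,  5.83860505e-01,
        -1.05832490e+03],
       [ 0.00000000e+00,  0.00000000e+00,  0.00000000e+00,
         1.00000000e+00]])}
{'K': array([[287.72288408,   0.        , 317.41228905],
       [  0.        , 287.72288408, 206.23630623],
       [  0.        ,   0.        ,   1.        ]]), 'T_tool_cam': array([[ 1.23978191e-03,  2.51261721e-01, -9.67918390e-01,
        -1.63985704e+02],
       [ 9.99999081e-01, -8.41977562e-04,  1.06230448e-03,
         2.20991835e-01],
       [-5.48049115e-04, -9.67918818e-01, -2.51262534e-01,
        -7.10416476e+01],
       [ 0.00000000e+00,  0.00000000e+00,  0.00000000e+00,
         1.00000000e+00]])}
```

View pics/scene0.png

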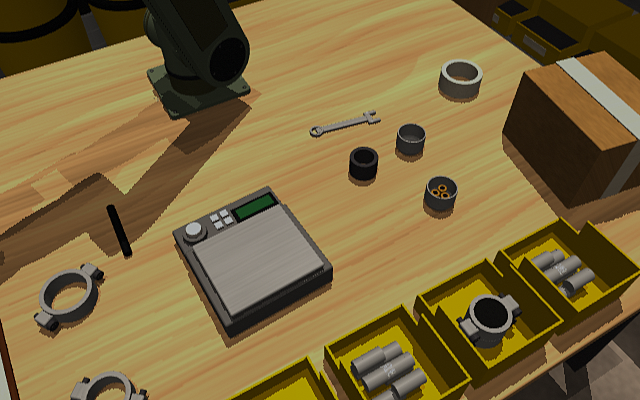

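View pics/side0.png

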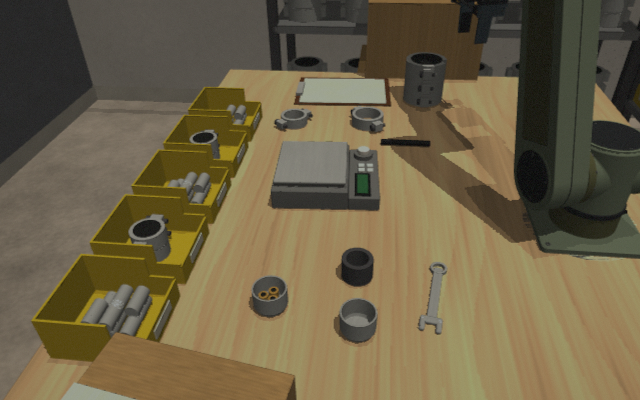

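The empty bowl is at scene (411,140) and side (358,320). The dark sleeve is at scene (364,163) and the nut bowl at scene (440,195). The scale's tare key is at scene (194,230). Next I measure these from the depth.

```bash
cat > h.py <<'E'
from workcell import env
import cv2,numpy as np
def cloud(d,K,T):  # T world_from_camera
    v,u=np.indices(d.shape); z=d.astype(float)
    P=np.stack([(u-K[0,2])/K[0,0]*z,-(v-K[1,2])/K[1,1]*z,-z,np.ones_like(z)],-1)@T.T
    P=P[...,:3]; P[d<=0]=np.nan; return P
def camcloud(c,d):
    k=env.calibration(c); return cloud(d,k["K"],np.linalg.inv(k["camera_from_world"]))
from scipy.spatial.transform import Rotation as R
def tool(s):
    T=np.eye(4);T[:3,:3]=R.from_euler("xyz",s["ee_rot"],degrees=True).as_matrix();T[:3,3]=s["ee_pos"];return T
def wristcloud(s,d):
    k=env.calibration("wrist"); return cloud(d,k["K"],tool(s)@k["T_tool_cam"])
def circ(p):
    A=np.c_[2*p,np.ones(len(p))];s=np.linalg.lstsq(A,(p**2).sum(1),rcond=None)[0]
    return s[0],s[1],np.sqrt(s[2]+s[0]**2+s[1]**2)
E
python3 - <<'E'
from h import *
for c in("scene","side"):
    P=camcloud(c,np.load(f"{c}0d.npy")).reshape(-1,3);P=P[~np.isnan(P[:,0])]
    near=P[(abs(P[:,0]-450)<150)&(abs(P[:,1]-300)<150)]
    b=near[(near[:,2]<6)&(near[:,2]>-10)];print(c,"bench z",np.median(b[:,2]))
    for nm,(x,y) in dict(bowl=(451,324)).items():
        q=P[(np.hypot(P[:,0]-x,P[:,1]-y)<48)&(P[:,2]>41)&(P[:,2]<49)];print(nm,len(q),circ(q[:,:2]),q.min(0),q.max(0))
    h=near[near[:,2]>41]; 
    # cluster
    lab=np.zeros((60,60),np.uint8)
    for p in h: lab[min(59,int((p[0]-300)/5)),min(59,int((p[1]-150)/5))]=1
    n,l,st,ce=cv2.connectedComponentsWithStats(cv2.dilate(lab,np.ones((3,3))))
    for i in range(1,n): print("cl",ce[i][::-1]*5+[300,150],st[i])
    q=P[(abs(P[:,0]-580)<150)&(abs(P[:,1]+108)<140)&(P[:,2]>61)&(P[:,2]<69)]
    r=cv2.minAreaRect(q[:,:2].astype(np.float32));print("plat",len(q),r,np.median(q,0))
    q=P[(np.hypot(P[:,0]-474,P[:,1]+180)<30)&(P[:,2]>46)&(P[:,2]<58)];print("key",len(q),np.median(q,0), q.min(0),q.max(0))
E
```

```text
scene bench z 0.04270835978763898
bowl 149 (np.float64(454.3746949629535), np.float64(326.32203618240976), np.float64(29.144531481296287)) [421.37214279 295.26722372  41.01737054] [485.9602817  357.87809957  48.28140333]
cl [452.38562092 324.83660131] [ 28  23  15  16 153]
cl [459.93975904 196.1746988 ] [  2  25  15  15 166]
cl [583.33333333 287.5       ] [21 54 14  6 60]
plat 7994 ((584.7970581054688, -100.4722900390625), (161.4175567626953, 180.38311767578125), 3.219942092895508) [ 591.46411937 -105.1709512    65.07506138]
key 287 [ 474.20442466 -177.62656414   50.58895   ] [ 446.6307516  -199.16432618   46.04318325] [ 490.5724473 -155.4611796   57.9074138]
side bench z -0.1996728422295746
bowl 252 (np.float64(452.64019897996627), np.float64(330.3676662584329), np.float64(29.217771745486022)) [422.21424823 297.37211554  41.00798683] [482.78356937 362.20265855  47.4259565 ]
cl [449.61290323 327.29032258] [ 28  23  16  15 155]
cl [457.82608696 200.1242236 ] [  3  25  15  14 161]
cl [583.07692308 290.30769231] [21 54 15  6 65]
plat 2843 ((582.583740234375, -96.68153381347656), (159.86669921875, 183.7108612060547), 3.058861017227173) [581.46661667 -86.06753977  64.44100704]
key 131 [ 467.3669627  -167.28893198   53.11950976] [ 445.54640209 -188.85499001   46.05320586] [ 501.53271447 -151.85413093   57.85054233]
```

```bash
python3 - <<'E'
from h import *
s=env.state();T=tool(s);print(T.round(3))
g=np.array([453.5,328,130]);print("to bowl",(T[:3,:3].T@(g-T[:3,3])/10).round(2))
P=camcloud("scene",np.load("scene0d.npy"))
Z=P[215:248,175:215,2]
for r in Z[::2,::2]: print(" ".join("%3.0f"%v for v in r))
p=cv2.imread("pics/scene0.png")[200:260,165:255];cv2.imwrite("pics/key0.png",cv2.resize(p,None,fx=8,fy=8,interpolation=0))
E
```

```text
[[-0.00000e+00  3.28000e-01 -9.45000e-01  1.88383e+02]
 [ 0.00000e+00 -9.45000e-01 -3.28000e-01 -5.43223e+02]
 [-1.00000e+00 -0.00000e+00  0.00000e+00  2.21870e+02]
 [ 0.00000e+00  0.00000e+00  0.00000e+00  1.00000e+00]]
to bowl [  9.2  -73.62 -53.6 ]
 -2   0   0  -2  -1  -1  -0  -1   0   2  -1  -1   1   1   1  -2  37  38  37  39
  1   2   2  -0   1  -1  -2   1   0  -1  -1  -1   1  -0  34  34  34  39  39  38
 -2  -1   1  -0   0  -1  -1   0   1  -1  -2  35  35  35  36  34  35  37  39  38
 -1  -0   1   3  -1  -1   1  -1  -1  35  35  37  35  35  34  32  34  37  35  40
 -0   1   1  -2  -0  -1   2  36  58  60  56  59  45  45  35  35  37  37  37  37
  1   2  -2  -2  -2  36  45  56  58  60  57  57  57  49  48  35  35  34  36  34
 -1  -1  -1  35  35  45  58  55  58  57  60  58  58  56  46  45  37  35  34  35
 -2  34  35  35  34  49  58  55  57  53  58  58  58  54  46  47  33  33  34  36
 37  38  36  34  47  49  55  59  56  59  56  56  59  50  49  47  37  33  35  33
 36  35  35  34  47  48  58  58  58  57  57  56  55  50  48  46  39  32  36  35
 35  36  33  35  47  49  50  54  55  55  54  53  50  45  44  46  36  33  35  36
 32  36  37  35  49  50  45  51  47  48  49  47  48  48  44  40  36  35  64  64
 29  34  34  35  35  47  47  46  46  46  47  49  49  45  43  37  68  64  66  65
  1  33  32  34  33  40  46  45  47  48  45  46  45  41  65  66  64  61  67  65
 -1  22  35  37  34  35  37  40  42  43  44  38  66  66  67  65  66  64  62  64
 -0   2  30  36  36  36  34  37  35  38  64  65  64  63  63  66  66  64  65  67
 -1  -1  20  35  37  35  38  36  35  66  66  66  64  64  68  65  65  64  66  63
```

View pics/key0.png

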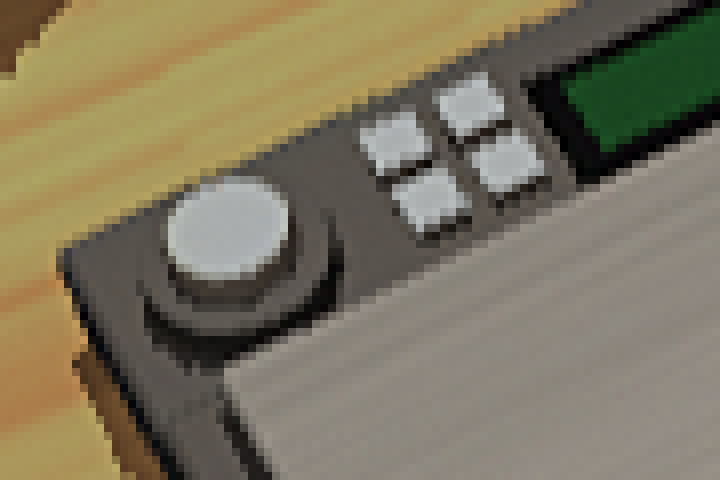

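Emit:
{"method": "arm_command", "body": {
  "slide": [
    [3, -73.6, -53.6],
    [3, -73.6, -53.6],
    [3, -73.6, -53.6],
    [3, -73.6, -53.6],
    [3, -73.6, -53.6],
    [3, -73.6, -53.6],
    [3, -73.6, -53.6],
    [3, -73.6, -53.6],
    [3, -73.6, -53.6],
    [3, -73.6, -53.6],
    [3, -73.6, -53.6],
    [3, -73.6, -53.6],
    [3, -73.6, -53.6],
    [3, -73.6, -53.6],
    [3, -73.6, -53.6],
    [3, -73.6, -53.6],
    [3, -73.6, -53.6],
    [3, -73.6, -53.6],
    [3, -73.6, -53.6],
    [3, -73.6, -53.6]
  ],
  "turn": [
    [0, 0, 0],
    [0, 0, 0],
    [0, 0, 0],
    [0, 0, 0],
    [0, 0, 0],
    [0, 0, 0],
    [0, 0, 0],
    [0, 0, 0],
    [0, 0, 0],
    [0, 0, 0],
    [0, 0, 0],
    [0, 0, 0],
    [0, 0, 0],
    [0, 0, 0],
    [0, 0, 0],
    [0, 0, 0],
    [0, 0, 0],
    [0, 0, 0],
    [0, 0, 0],
    [0, 0, 0]
  ],
  "grip": [0, 0, 0, 0, 0, 0, 0, 0, 0, 0, 0, 0, 0, 0, 0, 0, 0, 0, 0, 0],
  "newtons": 15
}}

```text
time_s: 2.07
ee_pos: [431.1, 255.8, 194.5]
ee_rot: [155.7, 90.0, -5.1]
force: [1.2, -0.9, 0.8]
gripper_width: 91.4
```

Emit:
{"method": "arm_command", "body": {
  "slide": [
    [1.5, -6.1, -4.5],
    [1.5, -6.1, -4.5],
    [1.5, -6.1, -4.5],
    [1.5, -6.1, -4.5]
  ],
  "turn": [
    [0, 0, 0],
    [0, 0, 0],
    [0, 0, 0],
    [0, 0, 0]
  ],
  "grip": [0, 0, 0, 0]
}}

```text
time_s: 2.4
ee_pos: [453.4, 326.9, 178.4]
ee_rot: [24.7, 89.9, -136.0]
force: [-0.5, -0.2, 0.4]
gripper_width: 91.0
```

```bash
python3 - <<'E'
from h import *
s=env.state();p,d=env.grab_frame("wrist");cv2.imwrite("pics/w1.png",p[:,:,::-1]);T=tool(s)
print(s["qpos"].round(1),s["ee_pos"],s["ee_rot"],s["time_s"])
P=wristcloud(s,d).reshape(-1,3);P=P[~np.isnan(P[:,0])]
q=P[(np.hypot(P[:,0]-453,P[:,1]-328)<48)&(P[:,2]>40)&(P[:,2]<50)]
c=circ(q[:,:2]);print(len(q),c,q.min(0),q.max(0),np.median(q,0))
(x,y),r=cv2.minEnclosingCircle(q[:,:2].astype(np.float32));print(x,y,r)
for r in env.search_frame("wrist","bowl_mid"): print(r)
for cc in (c[:2],(x,y)): print((T[:3,:3].T@(np.array([cc[0],cc[1],20])-T[:3,3])/10).round(2))
E
```

```text
[ 34.6  18.7  95.6  -0.   65.8 105.4] [453.35804029 326.94276574 178.36589137] [  24.7152413    89.87923775 -136.01868733] 2.4
604 (np.float64(454.10963965795867), np.float64(329.35957356056826), np.float64(29.09359963961174)) [422.88851306 298.409343    40.01008531] [484.55341143 359.81034184  48.23518156] [451.53558013 328.26909783  45.8948438 ]
453.7255859375 329.2454833984375 30.854116439819336
{'point': [447.7, 326.9, 1.2], 'p': 0.69}
[15.84 -0.22 -0.18]
[15.84 -0.22 -0.14]
```

View pics/w1.png

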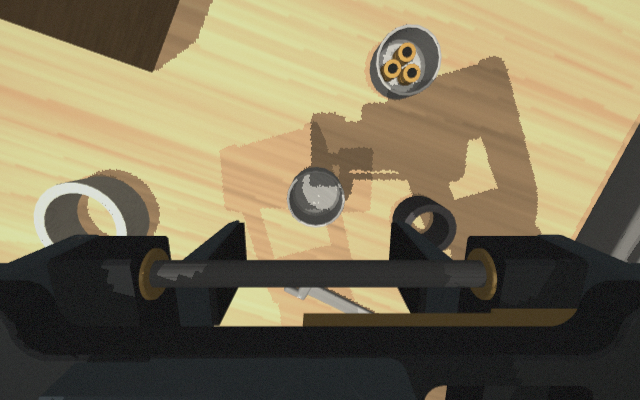

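The wrist view shows the empty bowl at (316,196), centred under the gripper and with a solid floor inside. The nut bowl is at (405,62) and the sleeve at (424,222), both clear of the fingers.

Emit:
{"method": "arm_command", "body": {
  "slide": [
    [3, -0.2, -0.2],
    [7, -0.2, -0.2],
    [10.5, -0.2, -0.2],
    [13, -0.2, -0.2],
    [14.8, -0.2, -0.2],
    [15.7, -0.2, -0.2],
    [15.7, -0.2, -0.2],
    [15.7, -0.2, -0.2],
    [15.7, -0.2, -0.2],
    [15.7, -0.2, -0.2],
    [15.7, -0.2, -0.2],
    [15.7, -0.2, -0.2],
    [15.7, -0.2, -0.2],
    [15.7, -0.2, -0.2],
    [15.7, -0.2, -0.2]
  ],
  "turn": [
    [0, 0, 0],
    [0, 0, 0],
    [0, 0, 0],
    [0, 0, 0],
    [0, 0, 0],
    [0, 0, 0],
    [0, 0, 0],
    [0, 0, 0],
    [0, 0, 0],
    [0, 0, 0],
    [0, 0, 0],
    [0, 0, 0],
    [0, 0, 0],
    [0, 0, 0],
    [0, 0, 0]
  ],
  "grip": [0, 0, 0, 0, 0, 0, 0, 255, 255, 255, 255, 255, 255, 255, 255],
  "newtons": 15
}}

```text
time_s: 3.75
ee_pos: [455.4, 328.8, 23.5]
ee_rot: [-168.2, 89.9, 31.0]
force: [-0.8, -1.1, 6.6]
gripper_width: 62.9
```

Emit:
{"method": "arm_command", "body": {
  "slide": [
    [0, 0, 0],
    [0, 0, 0]
  ],
  "turn": [
    [0, 0, 0],
    [0, 0, 0]
  ],
  "grip": [255, 255]
}}

```text
time_s: 3.92
ee_pos: [455.4, 328.8, 23.6]
ee_rot: [-169.1, 89.9, 30.1]
force: [-0.1, -1.2, 6.9]
gripper_width: 62.7
```

```bash
python3 - <<'E'
from h import *
s=env.state()
print(s["force"],s["torque"],s["ee_pos"],s["qpos"])
a,d=env.grab_frame("side");cv2.imwrite("pics/s2.png",cv2.resize(a[180:400,230:550,::-1],None,fx=2.5,fy=2.5))
b,d=env.grab_frame("scene");cv2.imwrite("pics/c2.png",cv2.resize(b[30:250,270:590,::-1],None,fx=2.5,fy=2.5))
E
```

```text
[-0.06083579 -1.24254935  6.9465482 ] [-0.05746216  0.16302846 -0.04109378] [455.36408247 328.78522576  23.55092643] [ 3.46619049e+01  2.83354156e+01  1.06108807e+02 -1.15989214e-02
  4.54532706e+01  1.05537172e+02]
```

View pics/s2.png

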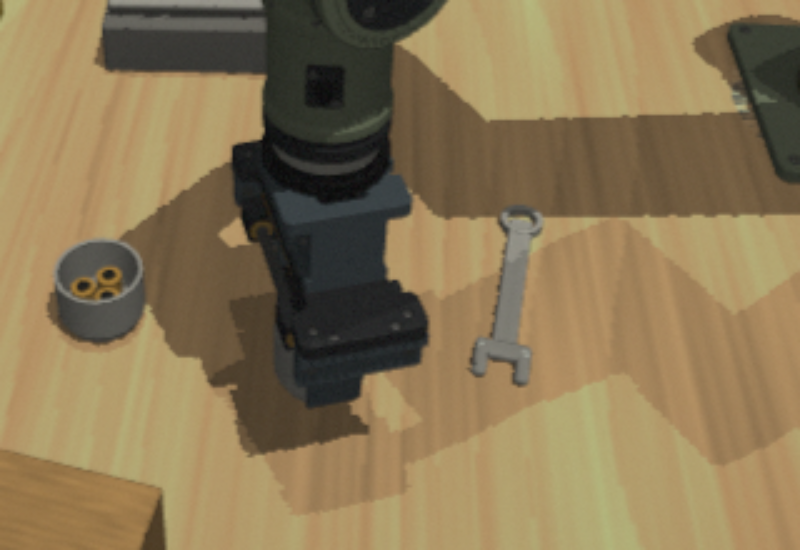

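View pics/c2.png

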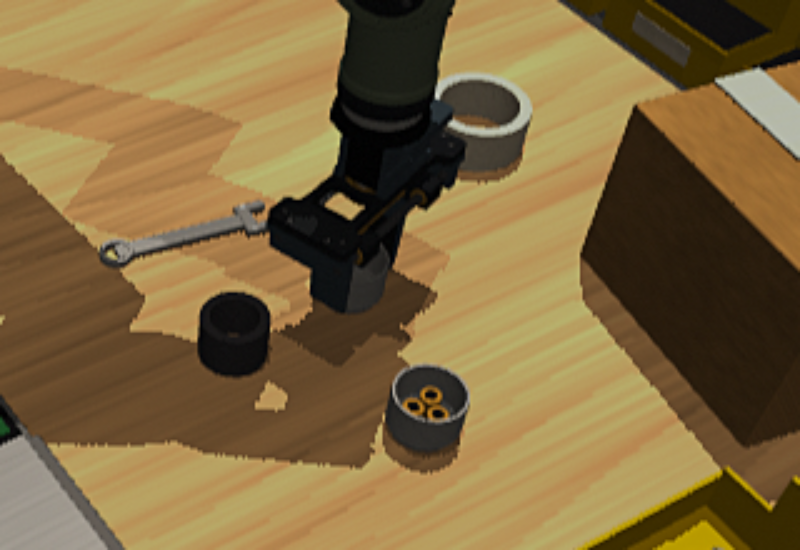

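Nothing but the bowl is touching. The small upward force comes from the fingers dipping as they closed. Lifting now.

Emit:
{"method": "arm_command", "body": {
  "slide": [
    [-0.5, 0, 0],
    [-1.5, 0, 0],
    [-3, 0, 0],
    [-5, 0, 0],
    [-7.5, 0, 0],
    [-10, 0.5, 0],
    [-12, 2, 0.1]
  ],
  "turn": [
    [0, 0, 0],
    [0, 0, 0],
    [0, 0, 0],
    [0, 0, 0],
    [0, 0, 0],
    [0, 0, 0],
    [0, 0, 0]
  ],
  "grip": [255, 255, 255, 255, 255, 255, 255]
}}

```text
time_s: 4.6
ee_pos: [460.6, 310.6, 144.9]
ee_rot: [-152.9, 89.8, 46.3]
force: [-0.0, 0.4, -0.8]
gripper_width: 62.8
```

Emit:
{"method": "arm_command", "body": {
  "slide": [
    [-1, 1, 0],
    [-2, 3, 0.1],
    [-2.5, 6, 0.2],
    [-2.5, 9.5, 0.4],
    [-2.5, 13, 0.6],
    [-2.5, 16.5, 0.8],
    [-2.5, 20, 1],
    [-2.5, 23.5, 1.1],
    [-2.5, 27, 1.2],
    [-2.5, 30.5, 1.3],
    [-2.5, 34, 1.4],
    [-2.5, 37, 1.6],
    [-2.5, 39.5, 1.7],
    [-2.5, 41.5, 1.8],
    [-2.5, 42.6, 1.8],
    [-2.5, 42.6, 1.8],
    [-2.5, 42.6, 1.8]
  ],
  "turn": [
    [0, 0, 0],
    [0, 0, 0],
    [0, 0, 0],
    [0, 0, 0],
    [0, 0, 0],
    [0, 0, 0],
    [0, 0, 0],
    [0, 0, 0],
    [0, 0, 0],
    [0, 0, 0],
    [0, 0, 0],
    [0, 0, 0],
    [0, 0, 0],
    [0, 0, 0],
    [0, 0, 0],
    [0, 0, 0],
    [0, 0, 0]
  ],
  "grip": [255, 255, 255, 255, 255, 255, 255, 255, 255, 255, 255, 255, 255, 255, 255, 255, 255]
}}

```text
time_s: 6.02
ee_pos: [582.5, -99.0, 167.1]
ee_rot: [-54.8, 89.9, 144.3]
force: [-0.1, 0.4, -1.2]
gripper_width: 63.1
```

```bash
python3 - <<'E'
from h import *
s=env.state();p,d=env.grab_frame("wrist");cv2.imwrite("pics/w3.png",p[:,:,::-1]);T=tool(s)
print(s["qpos"].round(1),s["ee_pos"],s["force"],s["time_s"],s["gripper_width"])
W=wristcloud(s,d);P=W.reshape(-1,3);P=P[~np.isnan(P[:,0])]
q=P[(abs(P[:,2]-65)<5)]
r=cv2.minAreaRect(q[:,:2].astype(np.float32));print(len(q),r,np.median(q,0),q.min(0),q.max(0))
q=P[(np.hypot(P[:,0]-468,P[:,1]+175)<22)&(P[:,2]>51)&(P[:,2]<62)];print("key",len(q),cv2.minEnclosingCircle(q[:,:2].astype(np.float32)),np.median(q,0))
# bowl underside/rim in tool frame
q=P[(P[:,2]>s["ee_pos"][2]+10)&(P[:,2]<s["ee_pos"][2]+30)];print(len(q),np.median(q,0) if len(q) else 0)
print(env.search_frame("wrist","platform"),env.search_frame("wrist","tare_top"))
E
```

```text
[-10.8  22.   92.3   0.   65.8  60.1] [582.4996944 -98.952988  167.0834631] [-0.05113865  0.40512982 -1.16062365] 6.0167 63.092548955695314
19862 ((674.234619140625, -126.10771179199219), (218.22218322753906, 396.3931884765625), 72.2299575805664) [619.11141859 -78.74266942  66.25992212] [ 500.35530779 -289.18958582   60.01701327] [831.48551447  -5.43242537  69.39808585]
key 26 ((481.256103515625, -175.10057067871094), 5.802326202392578) [ 482.05588179 -174.77319573   54.21487391]
3679 [586.93128295 -98.42259058 187.81523789]
[{'point': [614.0, -78.3, 64.5], 'p': 0.94}] []
```

View pics/w3.png

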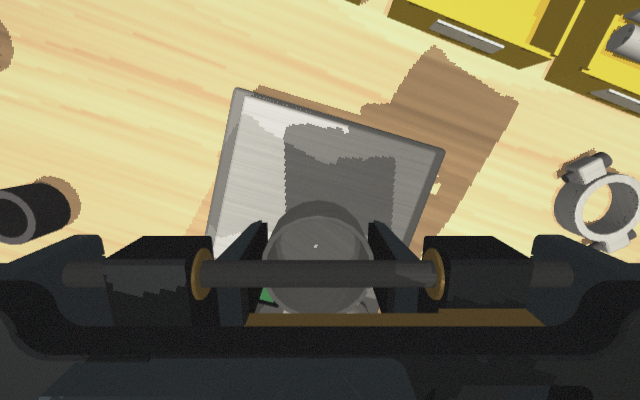

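The bowl is held over the platform. The platform's back corners show at (236,90) and (443,152). I check its centre with this view.

```bash
python3 - <<'E'
from h import *
s=env.state();p,d=env.grab_frame("wrist")
W=wristcloud(s,d).copy()
M=((abs(W[...,2]-65)<6)&(W[...,0]<690)).astype(np.uint8)
n,l,st,ce=cv2.connectedComponentsWithStats(M);i=1+np.argmax(st[1:,4]);m=l==i
q=W[m][:,:2];print(st[i])
a=np.radians(3.15);R2=np.array([[np.cos(a),np.sin(a)],[-np.sin(a),np.cos(a)]])
u=q@R2.T;lo,hi=np.percentile(u,0.2,0),np.percentile(u,99.8,0);print(lo,hi)
c=np.array([hi[0]-80,(lo[1]+hi[1])/2]);print("centre",R2.T@c, "widthy",hi[1]-lo[1])
E
```

```text
[  213    96   224   163 19526]
[ 505.73958545 -219.7481901 ] [657.28038032 -41.62584077]
centre [583.58944093 -98.76789933] widthy 178.12234933097693
```

Emit:
{"method": "arm_command", "body": {
  "slide": [
    [1.5, 0.1, -0.2],
    [3.5, 0.1, -0.2],
    [5, 0.1, -0.2],
    [6.2, 0.1, -0.2],
    [6.9, 0.1, -0.2],
    [7.2, 0.1, -0.2],
    [7.4, 0.1, -0.2],
    [7.4, 0.1, -0.2],
    [7.4, 0.1, -0.2]
  ],
  "turn": [
    [0, 0, 0],
    [0, 0, 0],
    [0, 0, 0],
    [0, 0, 0],
    [0, 0, 0],
    [0, 0, 0],
    [0, 0, 0],
    [0, 0, 0],
    [0, 0, 0]
  ],
  "grip": [255, 255, 255, 255, 255, 255, 255, 255, 255]
}}

```text
time_s: 6.97
ee_pos: [585.7, -99.5, 94.3]
ee_rot: [148.4, 89.9, -12.4]
force: [-0.5, 0.8, -1.4]
gripper_width: 62.9
```

Emit:
{"method": "arm_command", "body": {
  "slide": [
    [0.1, 0, 0],
    [0.2, 0, 0],
    [0.3, 0, 0],
    [0.35, 0, 0],
    [0.4, 0, 0],
    [0.45, 0, 0],
    [0.45, 0, 0],
    [0.45, 0, 0]
  ],
  "turn": [
    [0, 0, 0],
    [0, 0, 0],
    [0, 0, 0],
    [0, 0, 0],
    [0, 0, 0],
    [0, 0, 0],
    [0, 0, 0],
    [0, 0, 0]
  ],
  "grip": [255, 255, 255, 255, 255, 255, 255, 255]
}}

```text
time_s: 7.63
ee_pos: [585.2, -99.5, 89.0]
ee_rot: [39.0, 90.0, -121.9]
force: [0.0, -0.2, -0.7]
gripper_width: 62.6
```

Emit:
{"method": "arm_command", "body": {
  "slide": [
    [0.03, 0, 0],
    [0.05, 0, 0],
    [0.07, 0, 0],
    [0.07, 0, 0]
  ],
  "turn": [
    [0, 0, 0],
    [0, 0, 0],
    [0, 0, 0],
    [0, 0, 0]
  ],
  "grip": [255, 255, 255, 255]
}}

```text
time_s: 7.97
ee_pos: [585.2, -99.5, 88.6]
ee_rot: [124.8, 90.0, -36.1]
force: [-0.2, -1.2, 1.0]
gripper_width: 62.6
```

Contact: the platform now carries the bowl. Releasing.

Emit:
{"method": "arm_command", "body": {
  "slide": [
    [0, 0, 0],
    [0, 0, 0],
    [0, 0, 0],
    [0, 0, 0],
    [0, 0, 0],
    [0, 0, 0],
    [0, 0, 0],
    [0, 0, 0],
    [0, 0, 0],
    [0, 0, 0]
  ],
  "turn": [
    [0, 0, 0],
    [0, 0, 0],
    [0, 0, 0],
    [0, 0, 0],
    [0, 0, 0],
    [0, 0, 0],
    [0, 0, 0],
    [0, 0, 0],
    [0, 0, 0],
    [0, 0, 0]
  ],
  "grip": [70, 60, 45, 30, 15, 0, 0, 0, 0, 0]
}}

```text
time_s: 8.8
ee_pos: [585.2, -99.5, 88.3]
ee_rot: [84.9, 90.0, -76.0]
force: [-0.2, -0.4, 0.3]
gripper_width: 91.0
```

```bash
python3 - <<'E'
from h import *
s=env.state();print(s["gripper_width"],s["force"],s["ee_pos"])
p,d=env.grab_frame("wrist");cv2.imwrite("pics/w4.png",p[:,:,::-1])
E
```

```text
90.97547279845182 [-0.15689776 -0.40175973  0.33032709] [585.21743869 -99.54824956  88.31567125]
```

View pics/w4.png

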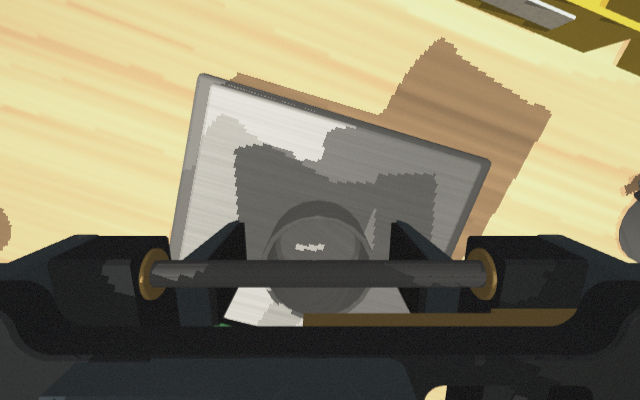

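Fingers are clear on both sides of the bowl and it stands still. I retreat straight up, then over to the key.

Emit:
{"method": "arm_command", "body": {
  "slide": [
    [-1, 0, 0],
    [-3, 0, 0],
    [-6, 0, 0],
    [-9.5, 0, 0],
    [-12, 0, 0],
    [-13, 1, 3],
    [-13, 2, 6],
    [-13, 2.8, 9],
    [-13, 3.3, 12],
    [-13, 3.3, 13.6],
    [-13, 3.3, 13.6],
    [-13, 3.3, 13.6]
  ],
  "turn": [
    [0, 0, 0],
    [0, 0, 0],
    [0, 0, 0],
    [0, 0, 0],
    [0, 0, 0],
    [0, 0, 0],
    [0, 0, 0],
    [0, 0, 0],
    [0, 0, 0],
    [0, 0, 0],
    [0, 0, 0],
    [0, 0, 0]
  ],
  "grip": [0, 0, 0, 0, 0, 0, 255, 255, 255, 255, 255, 255]
}}

```text
time_s: 9.85
ee_pos: [467.5, -175.5, 219.4]
ee_rot: [147.9, 89.9, -13.1]
force: [0.1, -0.0, 0.1]
gripper_width: 54.2
```

```bash
python3 - <<'E'
from h import *
s=env.state();p,d=env.grab_frame("wrist");cv2.imwrite("pics/w5.png",p[:,:,::-1]);T=tool(s)
print(s["qpos"].round(1),s["ee_pos"],s["force"],s["time_s"],s["gripper_width"])
W=wristcloud(s,d);P=W.reshape(-1,3);P=P[~np.isnan(P[:,0])]
for z0,z1 in((44,49),(51,62)):
    q=P[(np.hypot(P[:,0]-468,P[:,1]+175)<28)&(P[:,2]>z0)&(P[:,2]<z1)];print("key",len(q),cv2.minEnclosingCircle(q[:,:2].astype(np.float32)),np.median(q,0))
q=P[(np.hypot(P[:,0]-584,P[:,1]+99)<48)&(P[:,2]>104)&(P[:,2]<115)];print("bowl",len(q),circ(q[:,:2]),cv2.minEnclosingCircle(q[:,:2].astype(np.float32)),np.median(q[:,2]))
print(env.search_frame("wrist","tare_top"))
p,d=env.grab_frame("scene");P=camcloud("scene",d).reshape(-1,3);P=P[~np.isnan(P[:,0])]
cv2.imwrite("pics/c5.png",p[:,:,::-1])
q=P[(np.hypot(P[:,0]-584,P[:,1]+99)<48)&(P[:,2]>104)&(P[:,2]<115)];print("bowl",len(q),circ(q[:,:2]),np.median(q[:,2]))
E
```

```text
[-21.9  11.5  99.5   0.   68.9  49. ] [ 467.53609906 -175.54002587  219.35476317] [ 0.06195913 -0.04684585  0.12713763] 9.85 54.15023064697468
key 535 ((467.86358642578125, -175.363037109375), 22.834884643554688) [ 472.30055962 -174.21677794   48.06807775]
key 502 ((467.8177795410156, -175.4278106689453), 14.920513153076172) [ 468.66725405 -175.02268662   58.09998405]
bowl 1099 (np.float64(583.3159572722899), np.float64(-100.49490260825996), np.float64(29.08315619119137)) ((583.581787109375, -100.056640625), 31.017736434936523) 110.81931563234178
[{'point': [466.1, -174.4, 58.6], 'p': 0.77}]
bowl 291 (np.float64(584.8002531551962), np.float64(-101.90623004018653), np.float64(29.25887515899697)) 109.00673065211117
```

View pics/w5.png

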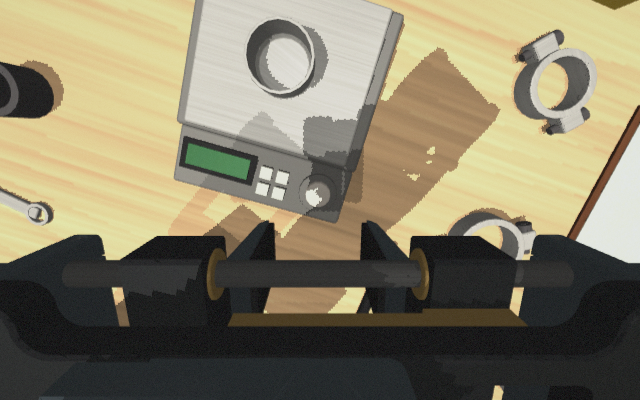

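View pics/c5.png

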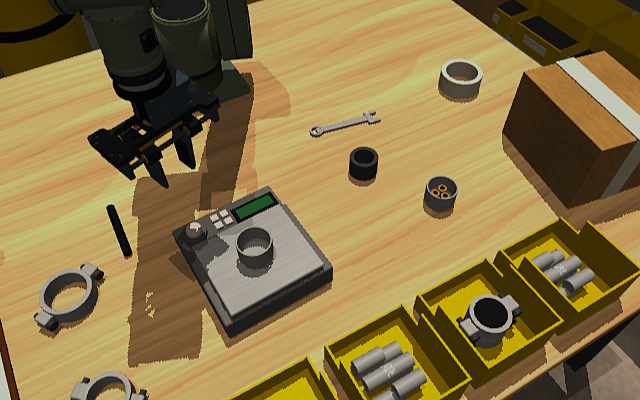

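The wrist view shows the bowl centred on the platform at (281,57), measured 1–2 mm off centre, and the tare key at (316,195), directly below the tool. I'll press with the closed fingertips tilted by 0.21 rad, so that a narrow edge meets the key inside its collar.

Emit:
{"method": "arm_command", "body": {
  "slide": [
    [0, 0, 0],
    [0, 0, -0.7],
    [2, 0, -1.4],
    [5, 0, -1.4],
    [8, 0, -1.4],
    [10.5, 0, -1.4],
    [12, 0, -1.4],
    [12.8, 0, -1.4],
    [13.2, 0, -1.4],
    [13.2, 0, -1.4],
    [13.2, 0, -1.4]
  ],
  "turn": [
    [0, 0.1, 0],
    [0, 0.21, 0],
    [0, 0.21, 0],
    [0, 0.21, 0],
    [0, 0.21, 0],
    [0, 0.21, 0],
    [0, 0.21, 0],
    [0, 0.21, 0],
    [0, 0.21, 0],
    [0, 0.21, 0],
    [0, 0.21, 0]
  ],
  "grip": [255, 255, 255, 255, 255, 255, 255, 255, 255, 255, 255]
}}

```text
time_s: 10.92
ee_pos: [481.8, -170.9, 87.1]
ee_rot: [179.7, 77.9, 18.8]
force: [-0.2, 0.9, -0.3]
gripper_width: 0.8
```

```bash
python3 - <<'E'
from h import *
s=env.state();T=tool(s);print(s["gripper_width"],s["force"],s["ee_pos"]);print(T.round(3))
print("edge",(T@[8,0,16,1]).round(1),"down axis in tool",T[:3,:3].T@[0,0,-1])
for c,sl in(("side",(slice(100,240),slice(250,450))),("wrist",(slice(0,400),slice(0,640)))):
    p,d=env.grab_frame(c);p=p[sl][:,:,::-1];cv2.imwrite(f"pics/{c}6.png",cv2.resize(p,None,fx=800/p.shape[1],fy=800/p.shape[1]))
E
```

```text
0.7569572010134523 [-0.17366829  0.94729798 -0.27247539] [ 481.80346469 -170.87024841   87.07338508]
[[ 1.98000e-01  3.28000e-01 -9.24000e-01  4.81803e+02]
 [ 6.80000e-02 -9.45000e-01 -3.21000e-01 -1.70870e+02]
 [-9.78000e-01  1.00000e-03 -2.10000e-01  8.70730e+01]
 [ 0.00000e+00  0.00000e+00  0.00000e+00  1.00000e+00]]
edge [ 468.6 -175.5   75.9    1. ] down axis in tool [ 0.97777041 -0.00126272  0.20967458]
```

View pics/side6.png

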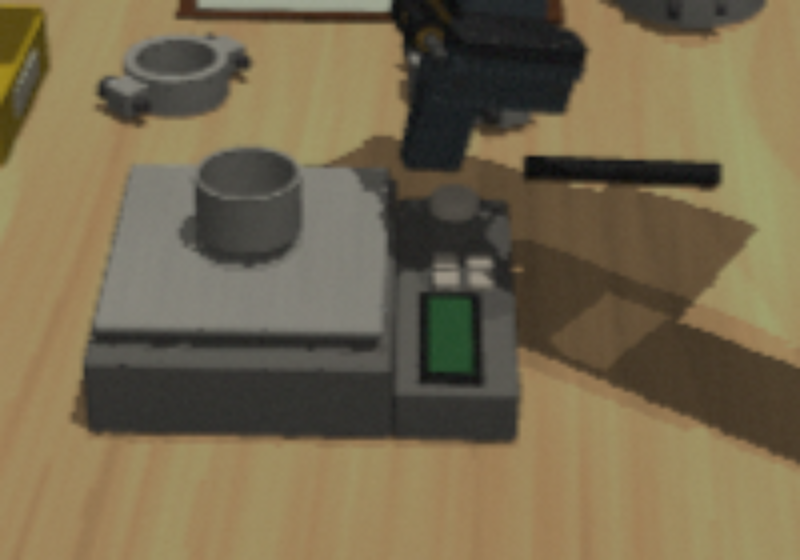

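View pics/wrist6.png

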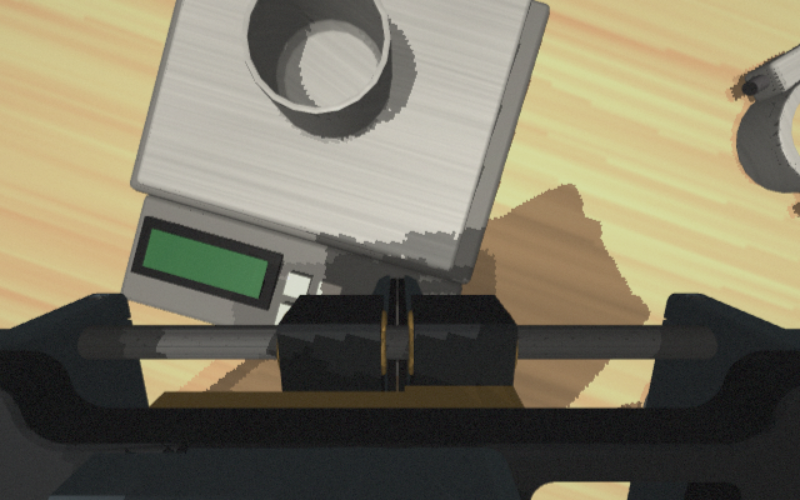

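Tip edge is over the key centre, bowl undisturbed. Lowering to just above the key, then pressing in small steps.

Emit:
{"method": "arm_command", "body": {
  "slide": [
    [0.5, 0, 0.1],
    [1.0, 0, 0.21],
    [1.3, 0, 0.28],
    [1.5, 0, 0.32],
    [1.7, 0, 0.36],
    [1.9, 0, 0.4],
    [2.0, 0, 0.43],
    [2.0, 0, 0.43]
  ],
  "turn": [
    [0, 0, 0],
    [0, 0, 0],
    [0, 0, 0],
    [0, 0, 0],
    [0, 0, 0],
    [0, 0, 0],
    [0, 0, 0],
    [0, 0, 0]
  ],
  "grip": [255, 255, 255, 255, 255, 255, 255, 255]
}}

```text
time_s: 11.68
ee_pos: [480.7, -170.7, 65.8]
ee_rot: [-180.0, 78.0, 19.1]
force: [-0.9, 1.0, 2.7]
gripper_width: 0.5
```

Emit:
{"method": "arm_command", "body": {
  "slide": [
    [0.1, 0, 0.02],
    [0.2, 0, 0.04],
    [0.2, 0, 0.04]
  ],
  "turn": [
    [0, 0, 0],
    [0, 0, 0],
    [0, 0, 0]
  ],
  "grip": [255, 255, 255]
}}

```text
time_s: 11.93
ee_pos: [480.7, -170.7, 63.9]
ee_rot: [180.0, 78.0, 19.1]
force: [-1.2, 1.2, 2.6]
gripper_width: 0.7
```

Emit:
{"method": "arm_command", "body": {
  "slide": [
    [0.1, 0, 0.02],
    [0.2, 0, 0.04],
    [0.2, 0, 0.04]
  ],
  "turn": [
    [0, 0, 0],
    [0, 0, 0],
    [0, 0, 0]
  ],
  "grip": [255, 255, 255]
}}

```text
time_s: 12.18
ee_pos: [480.8, -170.7, 62.1]
ee_rot: [180.0, 78.0, 19.1]
force: [-3.5, 0.5, 7.1]
gripper_width: 0.5
```

Emit:
{"method": "arm_command", "body": {
  "slide": [
    [0.1, 0, 0.02],
    [0.2, 0, 0.04],
    [0.2, 0, 0.04]
  ],
  "turn": [
    [0, 0, 0],
    [0, 0, 0],
    [0, 0, 0]
  ],
  "grip": [255, 255, 255]
}}

```text
time_s: 12.43
ee_pos: [480.9, -170.7, 61.6]
ee_rot: [179.8, 77.9, 19.0]
force: [-6.6, 0.4, 20.8]
gripper_width: 0.6
```

```bash
python3 - <<'E'
from h import *
s=env.state();print(s["force"],s["ee_pos"])
p,d=env.grab_frame("side");q=p[130:190,320:400,::-1];cv2.imwrite("pics/side7.png",cv2.resize(q,None,fx=9,fy=9,interpolation=0))
d0=np.load("side0d.npy");Pa=camcloud("side",d0);Pb=camcloud("side",d)
for r in range(144,164,2): print(r," ".join("%3.0f/%3.0f"%(Pa[r,c,2],Pb[r,c,2]) for c in range(352,378,2)))
E
```

```text
[-6.56925544  0.4005693  20.82596622] [ 480.9471429  -170.67109269   61.6034336 ]
144  -0/ 69  -1/ 79  -3/ 76   1/ 77  -0/ 77   0/ 76   0/ 73   0/ 73   0/ -3  -2/ -2  -2/ -1  -0/ -2  -0/ -2
146  -1/ 70   1/ 73  -0/ 72  -3/ 70   2/ 71  55/ 72  55/ 72  -2/ 68   0/ -2  -2/ -1   2/ -1  -2/  0  -2/ -2
148  -1/ 66  -0/ 68   1/ 66  56/ 65  56/ 63  58/ 64  58/ 63  55/ 63  55/ -0  -1/ -2   1/ -3   1/  1   1/  0
150  36/ 62  32/ 61  47/ 61  56/ 58  57/ 60  56/ 58  57/ 56  56/ 49  56/ 48  46/ 47  35/ 33  33/ 36  33/ 34
152  32/ 35  34/ 33  47/ 48  52/ 49  52/ 50 nan/ 51  56/ 49  54/ 51  53/ 50  47/ 48  47/ 46  34/ 32  35/ 34
154  33/ 36  40/ 40  46/ 46  46/ 47  47/ 48  50/ 48  50/ 48  48/ 47  46/ 46  46/ 47  45/ 47  34/ 34  37/ 32
156 nan/ 34  34/ 34  43/ 43  46/ 44  48/ 45  45/ 48  46/ 46 nan/ 47  47/ 47  44/ 45  41/ 40  35/ 35  34/ 32
158  32/ 33  33/ 33  39/ 37  43/ 39  41/ 40  45/ 43  45/ 43  45/ 41  41/ 38  40/ 39  35/ 35  34/ 35  32/ 36
160  35/ 35  34/ 35  35/ 36  35/ 33  36/ 36  36/ 37  36/ 37  37/ 34  35/ 36  34/ 35  36/ 34  34/ 34  32/ 33
162  34/ 34  35/ 35  34/ 32  35/ 35  35/ 36  34/ 36  35/ 36  35/ 34  36/ 35  35/ 34  35/ 33  37/ 33  35/ 34
```

View pics/side7.png

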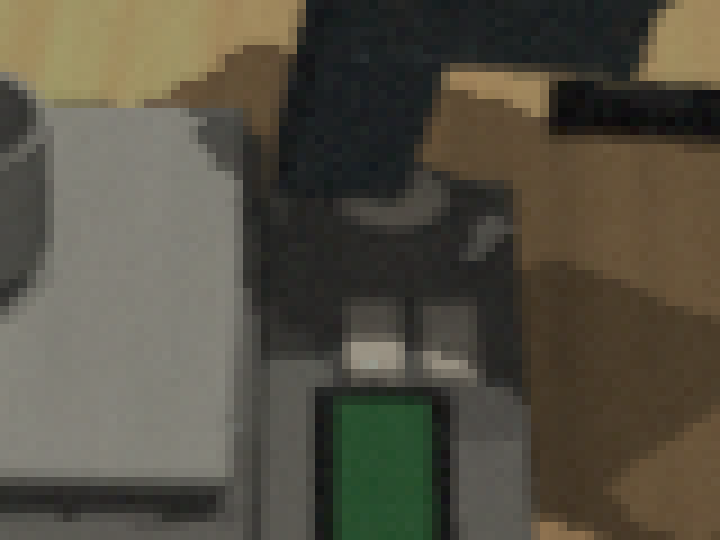

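The key's top dropped from about 57 to about 50 mm and the force rises stiffly to 21 N, so it is fully down. Releasing upward.

Emit:
{"method": "arm_command", "body": {
  "slide": [
    [-0.3, 0, -0.06],
    [-0.7, 0, -0.15],
    [-1.2, 0, -0.26],
    [-2, 0, -0.43],
    [-4, 0, -0.86],
    [-7, 0, -1.5],
    [-10, 0, -1],
    [-13, 0, 0],
    [-15, 0, 1],
    [-15, 0, 1],
    [-15, 0, 1]
  ],
  "turn": [
    [0, 0, 0],
    [0, 0, 0],
    [0, 0, 0],
    [0, 0, 0],
    [0, 0, 0],
    [0, 0, 0],
    [0, 0, 0],
    [0, 0, 0],
    [0, 0, 0],
    [0, 0, 0],
    [0, 0, 0]
  ],
  "grip": [255, 255, 255, 255, 255, 255, 255, 255, 255, 255, 255]
}}

```text
time_s: 13.4
ee_pos: [442.3, -184.6, 205.4]
ee_rot: [179.4, 77.9, 18.5]
force: [0.6, -0.1, -0.1]
gripper_width: 0.3
```

```bash
python3 - <<'E'
from h import *
s=env.state();print(s["force"],s["ee_pos"],s["time_s"])
for c in("wrist","scene"):
    p,d=env.grab_frame(c);cv2.imwrite(f"pics/{c}8.png",p[:,:,::-1])
    P=(wristcloud(s,d) if c=="wrist" else camcloud(c,d)).reshape(-1,3);P=P[~np.isnan(P[:,0])]
    q=P[(np.hypot(P[:,0]-468,P[:,1]+175)<9)];print(c,"key",len(q),np.median(q,0) if len(q) else 0)
    q=P[(np.hypot(P[:,0]-584,P[:,1]+99)<48)&(P[:,2]>104)&(P[:,2]<115)];print("bowl",len(q),circ(q[:,:2]),np.median(q[:,2]))
E
```

```text
[ 0.60786577 -0.09373352 -0.11852852] [ 442.26231656 -184.55105984  205.43643236] 13.4
wrist key 431 [ 463.30443678 -174.25843278  288.94921631]
bowl 1089 (np.float64(582.9369965151333), np.float64(-100.51991058151202), np.float64(29.132627363349737)) 110.59119497079075
scene key 79 [ 465.77814487 -174.97388093   57.8062057 ]
bowl 295 (np.float64(584.8207712921171), np.float64(-101.87609628537552), np.float64(29.22494068491756)) 109.03779562837622
```

View pics/scene8.png

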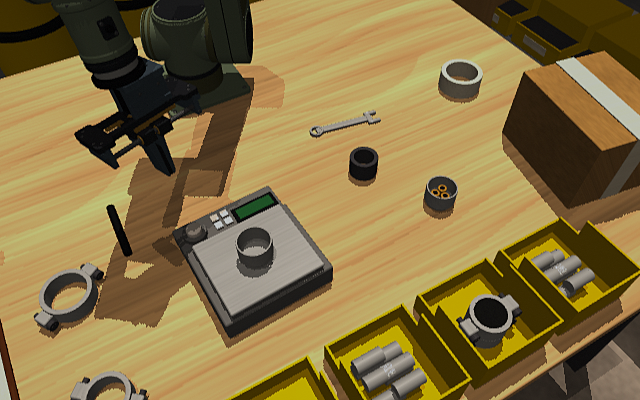

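The key is back up (top at about 57.8 mm, as before). The bowl stands upright at scene (254,247) and has not moved. The arm is clear, so I hand in.

```bash
python3 -c "
from workcell import env
print(env.job_done())"
```

```text
the job is handed in; nothing more can be done
None
```

The job is done and handed in at about 13.5 s: the empty bowl stands upright and released on the scale's platform, and the tare key was pressed fully down and let spring back.

- **Bowl:** I lowered it until the wrist force showed light contact (about 1 N), then opened the fingers and went straight up. The last pictures put it 2–3 mm from the platform's centre. It had not moved between release and the end.
- **Tare key:** I pressed it with the closed fingertips. The force rose stiffly to about 21 N at the stop, and the depth picture showed the key's top drop from about 57 to about 50 mm. After release it read about 57.8 mm, as before the press, with nothing touching.
- **Disagreement:** the cameras put the raised key at about 57–58 mm above the bench, not the stated 53 mm. The travel measured was still about 6–7 mm, which fits the stated 6 mm.

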